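# Assemble the stacking steamer on the trivet

### The arm

A 6-joint arm with a two-finger parallel gripper is mounted at the origin on the work surface. World frame = base frame: x ahead of the robot, y to its left, z up, the work surface at z = 0. Lengths are in mm, angles in rad, forces in N, time in s.
With the tool pointing down it reaches from about 300 to 775 mm from the base axis. Payload 14.6 kg.
Tool frame: the origin (TCP) lies between the finger pads; the fingertips stand ahead of it and the grasp point (between the pads) lies 11 mm behind it (manip.finger_overhang is the z of the fingertips in the tool frame, in mm); z points along the fingers, y is the line along which they close (so a half turn about z gives the same grasp; the last joint's range is limited). The gripper opens to 94 mm and grips with 3 to 60 N. Pads are 16 mm wide; open, the fingers measure 119 mm over their backs; the gripper's body (75 mm by 177 mm) begins 78 mm behind the grasp point.
Start: joints at [1.179, 0.3, 1.521, -0, 1.321, -0.067], TCP at [175.513, 521.234, 213.446] pointing down, gripper open.
Joint ranges: [-3.03, 3.03], [-0.79, 2.21], [0.23, 2.52], [-1.04, 4.18], [0, 3.07], [-2.55, 2.55]. Speed limits (rad/s): [2.22, 2.22, 2.57, 3.14, 3.14, 3.14].

### API

Orientations are given as [roll, pitch, yaw] about the fixed x, y, z axes, in that order (R = Rz(yaw) Ry(pitch) Rx(roll)).
In Python, from cell import manip gives the robot as it stands.
- The arm moves only by the tool jog_arm, never from a script. Its argument "series" is a list of rows, each a list of 7 numbers: the shift along the world's x, y, z as a fraction of full scale, then the turn, a rotation vector about the world's x, y, z as a fraction of full scale, then the closure, from 0 (fully open) to 1 (shut). In form: [[dx, dy, dz, wx, wy, wz, fingers], ...]. A call has 1 to 8 rows; each row is the pose to reach, as a shift and turn from the pose commanded when the call began; what a row does not reach only later rows make up. Full scale, the value 1, is 120 mm for a shift and 90 degrees for a turn. A row lasts 1/12 s, in which the tool goes at most 41.7 mm and 7.16 degrees, less where a joint would pass 70% of its speed; a pose out of reach is approached as far as the arm can. A call with a number of a shift or a turn outside -1 to 1 is refused whole. A call with a gripper value outside its range is refused whole. The fingers move at their own pace and stop on an object; "grip_force" is the grip in N (left out, the last holds). Time passes only in rows, so rows that repeat a pose let the fingers close. It gives the time, the measured TCP pose, the force, the opening and the grip force at its end, in the units of the state.
- manip.read_state(): the state, without advancing time (a new reading comes with each control period).
- manip.camera(name): name is "side" or "top"; returns a dict with "frame" (400x640x3 uint8, red, green, blue), "vfov" (degrees; the focal length in pixels is half the picture's height over the tangent of half this angle, whatever the lens; pixels are square), "cx", "cy" (the principal point, pixels), "k1" (the pictures are not rectified: a ray, as slopes to the right and down, at radius r is drawn at 1 + k1 r^2 times it, then the intrinsics apply), "R" (3x3) and "t" (3): a world point X has camera coordinates R X + t. Camera axes: x right, y down, z forward; pixel columns grow to the right and rows downward; lengths in mm; the calibration is good to about 2 mm. A picture is of the moment at which its call begins. There is no depth.
- manip.sign_off(): hands the job in; it is judged then, once.
The state is a dict: "clock": time; "joints": joint angles; "qd": joint speeds; "effort": joint torques, N m; "eef_pos": TCP position; "eef_rot": TCP orientation; "wrist_force": force on the tool from outside, world axes, zero at the start; "moment": the same for the moment, N m; "finger_gap": finger opening in mm; "finger_force": force on a finger pad.
Only numpy, scipy, OpenCV 4.12 (cv2) and the standard library are available. Lean on these libraries where they do the work, as an engineer would, in place of code of your own. Each camera call takes 0.05 s, during which the arm holds its last target. There are 200 camera calls.

### The job

Put the steamer together on the middle of the grey stone trivet, one piece after another from the bottom up: the solid drip pan with the side lugs, then the deep slotted tier, then the shallow tier with round holes, and last the lid. Set each piece down, never drop it, so that it sits level and fully home in the rim of the one below, and let go of it before fetching the next. Leave the salt cellar, the spatula and the wooden fork where they are.

Things in the scene. Friction and masses are not known exactly. Their poses are not given: they have to be found in the camera images.
- trivet: Small square slab of plain grey stone, 150 x 150 x 14 mm, fixed to the counter, flat top. Origin at the centre of its underside (top at +14 mm). The stack is built on its middle.
- pan: Round steel drip pan: solid floor, two flat side lugs outside at own +y and -y reaching 81 mm from the axis, 132 mm outside, 44 mm high, wall 3 mm, inner floor 11 mm up. Grasp: central bar 12 wide, 14 tall across the inside along own x, 18 to 32 above the origin; open at most 75 mm in there. Foot 96 across, 8 high. 0.3 kg. Origin: centre of underside.
- deep_tier: Deep round steel tier: long dark parallel slots in its floor, no lugs, 132 mm outside, 80 mm high, wall 3 mm, inner floor 11 mm up. Grasp: central bar 12 wide, 14 tall across the inside along own x, 54 to 68 above the origin; open at most 75 mm in there. Foot 96 across (110 at 8 up) drops 8 into the 126 mouth below. Seated: origin 36 above the pan's. 0.36 kg. Origin: centre of underside.
- shallow_tier: Shallow round steel tier: small round dark holes in its floor, no lugs, 132 mm outside, 50 mm high, wall 3 mm, inner floor 11 mm up. Grasp: central bar 12 wide, 14 tall across the inside along own x, 24 to 38 above the origin; open at most 75 mm in there. Foot 96 across (110 at 8 up) drops 8 into the 126 mouth below. Seated: origin 72 above the deep tier's. 0.3 kg. Origin: centre of underside.
- lid: Low domed steel lid, 136 mm across, with an upright round dark-wood knob 28 mm in diameter on its axis, 28 to 52 mm above the origin (dome top at 24). Foot 96 across (110 at 8 up) drops 8 into the 126 mouth below. Seated: origin 42 above the shallow tier's. 0.25 kg. Origin: centre of underside.
- salt_cellar: Bystander: white ceramic salt cellar with a light wooden lid and brass hinge, 78 mm across, 62 mm high. Origin at the centre of its underside. Leave alone.
- spatula: Bystander: yellow silicone spatula lying flat along its own x, 255 mm long, up to 50 mm wide, 12 mm high. Origin on the underside near its middle. Leave alone.
- fork: Bystander: light wooden fork lying flat along its own x, 258 mm long, 42 mm wide, 10 mm high. Origin on the underside near its middle. Leave alone.
Things that resemble listed ones, but are neither listed nor needed, are in the scene too. Leave any blue look-alike of the lid alone. What is shaped like the pan but purple is not meant.

How it is judged:
By the outcome, as a careful person would: the job done as asked, in the order asked, and still so for the second after the job is handed in, with the robot touching nothing.
It also fails if it takes over 122 s, if anything falls off the work surface, if the arm or the gripper's body presses on something with over 40 N, if the wrist force passes 120 N, or if a joint passes its speed limit or range.

## Working session

There is one attempt and no reset: what is moved stays moved. The work goes in short steps, Python scripts to look and compute and a tool call to move; the robot and the scene stay as the last step left them, time stands still between calls to the robot, and variables do not carry over. Pictures are saved under pics/ and viewed, at most 14 in all, crops included, and the job is handed in when it is done.

Besides the shell and the picture viewer there is one more tool, called as a command line: name --pt "numbers of a row" for each row, then --argument value for the rest. jog_arm: Moves the arm, as the interface text tells. Its arguments: {"type":"object","properties":{"series":{"type":"array"},"grip_force":{"type":"number"}},"required":["series"]}

```bash
mkdir -p pics
cat > h.py <<'E'
import numpy as np,cv2
from cell import manip
def cam(n):
    c=manip.camera(n); c['f']=200/np.tan(np.radians(c['vfov'])/2)
    c['R']=np.array(c['R']);c['t']=np.array(c['t']);return c
def ray(c,u,v):
    d=np.array([(u-c['cx'])/c['f'],(v-c['cy'])/c['f']]);s=d.copy()
    for _ in range(30): s=d/(1+c['k1']*(s@s))
    return -c['R'].T@c['t'], c['R'].T@np.array([s[0],s[1],1])
def onz(c,u,v,z):
    o,d=ray(c,u,v); return o+d*(z-o[2])/d[2]
def proj(c,X):
    p=c['R']@np.array(X,float)+c['t'];s=p[:2]/p[2];s=s*(1+c['k1']*(s@s));return s*c['f']+[c['cx'],c['cy']]
def tri(c1,p1,c2,p2):
    o1,d1=ray(c1,*p1);o2,d2=ray(c2,*p2)
    a=np.linalg.lstsq(np.c_[d1,-d2],o2-o1,rcond=None)[0]
    A=o1+a[0]*d1;B=o2+a[1]*d2;return (A+B)/2,np.linalg.norm(A-B)
def save(c,name,box=None,k=1):
    f=c['frame'][:,:,::-1]
    if box: f=f[box[1]:box[3],box[0]:box[2]]
    cv2.imwrite('pics/'+name,cv2.resize(f,None,fx=k,fy=k,interpolation=cv2.INTER_CUBIC))
E
python3 - <<'E'
from h import *
for n in('top','side'):
    c=cam(n);save(c,n+'0.png',None,1.25);np.save('pics/'+n+'0.npy',c,allow_pickle=True)
    print(n,c['vfov'],c['cx'],c['cy'],c['k1'],-c['R'].T@c['t'],c['R'].round(2).tolist())
s=manip.read_state();print(s,manip.finger_overhang)
E
```

```text
top 54.94864860162171 316.4613634110052 206.07000099359414 0.018101291838800545 [ 386.77232579  -19.51603856 1088.07209815] [[0.01, -1.0, -0.0], [-0.99, -0.01, -0.12], [0.12, 0.0, -0.99]]
side 52.78853439654169 319.5050953968915 200.4513075321528 -0.04295145565101053 [ 387.32358223 -959.77247158  639.23692196] [[0.99, -0.15, -0.01], [-0.09, -0.52, -0.85], [0.12, 0.84, -0.53]]
{'clock': 0.1, 'joints': array([ 1.17940830e+00,  3.00383331e-01,  1.52149634e+00,  4.84999173e-06,
        1.32072727e+00, -6.65984274e-02]), 'qd': array([ 0.00041609,  0.0002614 , -0.00290898,  0.00045346, -0.00074619,
       -0.00038247]), 'effort': array([ 1.70054354e-03, -5.32651484e+01, -3.53275466e+01,  7.10224779e-02,
        2.36251310e-02, -5.87416298e-05]), 'eef_pos': array([175.42481869, 521.03585039, 212.97032481]), 'eef_rot': array([-3.14058093e+00, -7.21876262e-05,  2.81680181e+00]), 'wrist_force': array([-0.136474  ,  0.22128415,  0.82048828]), 'moment': array([ 0.01849378, -0.00963246,  0.0720142 ]), 'finger_force': 0.0, 'finger_gap': 93.56815368706836} 8.0
```

View pics/top0.png

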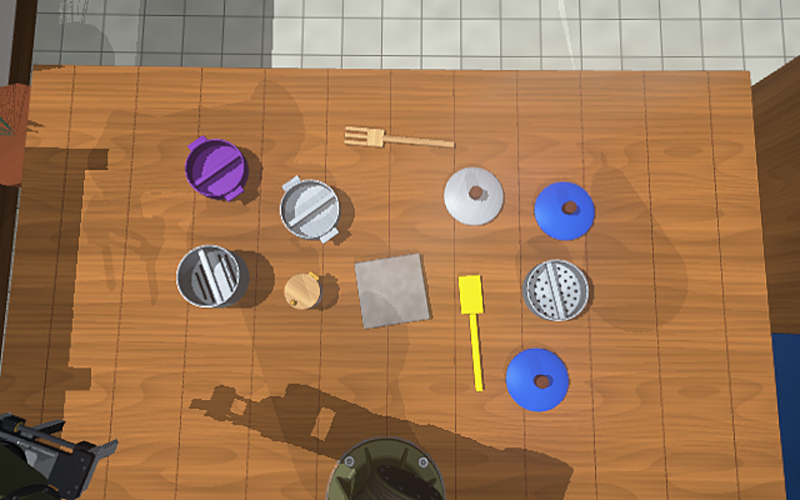

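View pics/side0.png

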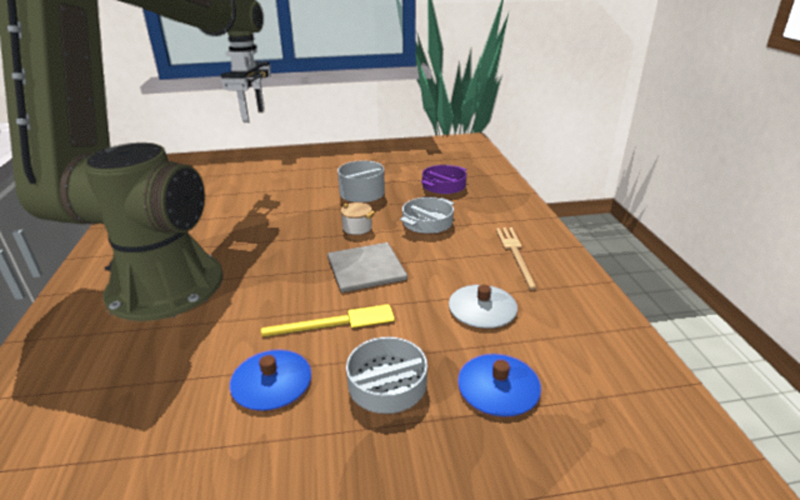

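Top view (the pixels below are those of the 800-wide picture). Pan-shaped: steel at (310,209) and purple at (216,168); the steel one with lugs is the pan. Lids: steel at (473,196), blue at (565,210) and (537,380); the steel one is meant. Deep tier with slots at (211,276), shallow tier with holes at (557,290), trivet at (392,290). I'll confirm these in an enlarged crop.

Run:
```python
from h import *
T=np.load('pics/top0.npy',allow_pickle=True).item();S=np.load('pics/side0.npy',allow_pickle=True).item()
save(T,'crop.png',(135,100,485,340),2.28)
for n,c in(('top',T),('side',S)):
    h=cv2.cvtColor(c['frame'],cv2.COLOR_RGB2HSV)
    m=((h[...,1]<70)&(h[...,2]>60)).astype(np.uint8)
    m[:90]=0
    k,l,st,ce=cv2.connectedComponentsWithStats(m)
    for i in range(1,k):
        if st[i,4]>60: print(n,i,st[i].tolist(),ce[i].round(1))
```

```text
top 9 [355, 133, 48, 47, 1664] [378.3 156.8]
top 10 [224, 140, 49, 55, 1992] [247.8 167.3]
top 16 [0, 150, 17, 151, 284] [  8.1 219.3]
top 41 [141, 196, 58, 50, 2216] [169.3 221.2]
top 42 [284, 203, 60, 60, 2837] [313.  232.4]
top 43 [418, 207, 53, 50, 2061] [444.3 232. ]
top 75 [26, 336, 25, 8, 68] [ 37.3 339.1]
top 77 [14, 341, 45, 18, 123] [ 31.6 348.8]
top 78 [0, 345, 47, 38, 568] [ 27.9 363.5]
top 86 [63, 352, 32, 46, 288] [ 79.3 366.4]
top 91 [270, 359, 14, 15, 93] [277.8 367.7]
top 94 [339, 362, 18, 37, 69] [349.8 378.7]
top 95 [334, 365, 9, 10, 63] [338.2 369.6]
side 1 [0, 90, 142, 187, 9086] [ 45.1 172.9]
side 2 [84, 90, 556, 201, 33304] [475.6 142.4]
side 12 [270, 128, 38, 34, 1111] [288.7 144.7]
side 22 [320, 157, 43, 30, 1072] [342.  171.5]
side 24 [448, 171, 192, 228, 11406] [561.2 273.5]
side 26 [274, 172, 23, 16, 297] [284.8 180. ]
side 41 [262, 194, 64, 40, 1732] [292.6 213.3]
side 43 [107, 196, 69, 60, 1407] [136.  226.8]
side 45 [83, 199, 24, 54, 463] [ 94.8 226.8]
side 60 [151, 212, 13, 15, 63] [156.5 219.6]
side 65 [359, 228, 55, 35, 1431] [386.  245.6]
side 73 [276, 269, 66, 62, 3317] [309.1 299.4]
```

View pics/crop.png

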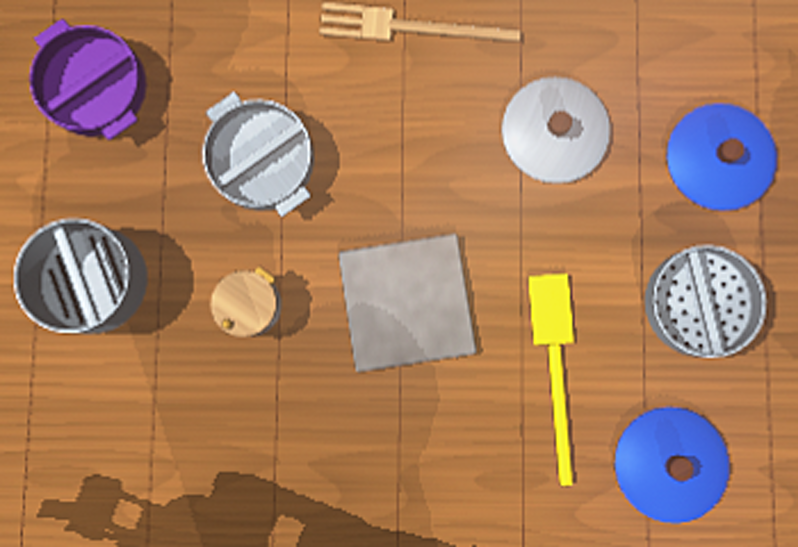

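The crop confirms it: steel pan with two lugs (bar visible) at (257,153), slotted deep tier at (75,277), holed shallow tier at (706,302), steel lid at (556,130), trivet at (409,303). Next I measure.

```bash
cat > meas.py <<'E'
from h import *
from scipy.optimize import least_squares,brentq
def mask(c,seed,kind):
    h=cv2.cvtColor(c['frame'],cv2.COLOR_RGB2HSV)
    m=((h[...,1]<70)&(h[...,2]>60)).astype(np.uint8)
    k,l,st,ce=cv2.connectedComponentsWithStats(m)
    i=np.argmin([np.hypot(*(ce[j]-seed))+(1e3 if st[j,4]<250 or j==0 else 0) for j in range(k)])
    return (l==i).astype(np.uint8)
def contour(m):
    cs,_=cv2.findContours(m,cv2.RETR_EXTERNAL,cv2.CHAIN_APPROX_NONE)
    return cv2.convexHull(max(cs,key=cv2.contourArea))[:,0].astype(float), max(cs,key=cv2.contourArea)[:,0].astype(float)
def circ(c,pts,z,R,ang):
    P=np.array([onz(c,u,v,z)[:2] for u,v in pts]);o=(-c['R'].T@c['t'])[:2]
    x=P.mean(0)
    for _ in range(6):
        d=x-o;d/=np.linalg.norm(d);w=P-x
        s=P[(w@d)/np.linalg.norm(w,axis=1)>np.cos(np.radians(ang))]
        x=least_squares(lambda q:np.hypot(*(s-q).T)-R,x,loss='soft_l1',f_scale=1.).x
    r=np.hypot(*(s-x).T)-R
    return x,np.median(np.abs(r)),np.median(r),len(s)
E
python3 - <<'E'
from meas import *
T=np.load('pics/top0.npy',allow_pickle=True).item();S=np.load('pics/side0.npy',allow_pickle=True).item()
for n,a,b,R,z in(('pan',(248,167),(342,171),66,44),('deep',(169,221),(289,145),66,80),('shal',(444,232),(309,299),66,50),('lid',(378,157),(386,245),68,10)):
    pa=contour(mask(T,a,0))[1];pb=contour(mask(S,b,0))[1]
    for zz in (z-8,z-4,z,z+4,z+8):
        A=circ(T,pa,zz,R,85);B=circ(S,pb,zz,R,75)
        print(n,zz,A[0].round(1),B[0].round(1),'res',np.round(A[1:3]+B[1:3],1),'d',np.hypot(*(A[0]-B[0])).round(1))
for n,c,s in(('T',T,(313,232)),('S',S,(293,213))):
    q=cv2.approxPolyDP(contour(mask(c,s,0))[0].astype(np.int32)[:,None],5,True)[:,0]
    P=np.array([onz(c,u,v,14)[:2] for u,v in q]);print('triv',n,P.round(0).tolist(),P.mean(0))
# knob & bars
for n,c,box in(('T',T,(365,145,392,170)),('S',S,(375,222,400,243))):
    h=cv2.cvtColor(c['frame'],cv2.COLOR_RGB2HSV)[box[1]:box[3],box[0]:box[2]]
    m=((h[...,1]>90)&(h[...,2]<140)).astype(np.uint8);v,u=np.nonzero(m)
    print('knob',n,len(u),u.mean()+box[0],v.mean()+box[1],u.min()+box[0],u.max()+box[0],v.min()+box[1],v.max()+box[1])
E
```

```text
pan 36 [623.8 177.5] [633.6 196. ] res [ 1.5 -0.7  1.5  0.1] d 20.9
pan 40 [622.6 176.5] [631.5 187.9] res [ 1.4 -0.6  1.6  0.1] d 14.4
pan 44 [621.5 175.5] [629.7 179.8] res [ 1.6 -0.6  1.5  0.1] d 9.3
pan 48 [620.3 174.5] [627.6 171.7] res [ 1.7 -0.6  1.5  0.3] d 7.8
pan 52 [619.2 173.5] [625.9 163.6] res [ 1.7 -0.8  1.4  0.3] d 12.0
deep 72 [467.2 380.6] [470.5 395.6] res [ 0.5 -0.1  2.4 -0.1] d 15.5
deep 76 [466.8 378.7] [469.9 385.5] res [ 0.5 -0.2  2.3 -0.1] d 7.5
deep 80 [466.4 376.8] [469.3 375.4] res [ 0.5 -0.1  2.3 -0.1] d 3.2
deep 84 [466.1 374.9] [468.5 365.2] res [ 0.5 -0.2  2.2 -0.1] d 10.0
deep 88 [465.7 373. ] [467.9 355. ] res [ 0.5 -0.2  2.2 -0. ] d 18.1
shal 42 [ 446.9 -368.1] [ 448.1 -356.2] res [0.7 0.1 0.6 0.2] d 11.9
shal 46 [ 446.7 -366.5] [ 447.6 -360.8] res [0.6 0.1 0.6 0.2] d 5.7
shal 50 [ 446.4 -364.8] [ 447.1 -365.4] res [0.6 0.  0.6 0.1] d 0.9
shal 54 [ 446.1 -363.2] [ 446.7 -370. ] res [ 0.5  0.   0.6 -0.1] d 6.8
shal 58 [ 445.8 -361.5] [ 446.1 -374.6] res [ 0.5  0.   0.6 -0.1] d 13.1
lid 2 [ 663.2 -193.3] [ 666.  -182.9] res [ 0.6 -0.1  3.3  0.7] d 10.8
lid 6 [ 661.9 -192.5] [ 664.  -188.2] res [ 0.6 -0.1  3.2  0.7] d 4.8
lid 10 [ 660.6 -191.7] [ 662.1 -193.6] res [ 0.7 -0.1  3.2  0.5] d 2.4
lid 14 [ 659.3 -190.9] [ 660.1 -199. ] res [ 0.6 -0.1  3.1  0.6] d 8.1
lid 18 [ 658.  -190.1] [ 658.2 -204.4] res [ 0.7 -0.1  3.1  0.6] d 14.2
triv T [[525.0, -66.0], [383.0, -92.0], [360.0, 52.0], [504.0, 74.0]] [443.15067554  -7.75199681]
triv S [[528.0, -65.0], [385.0, -106.0], [360.0, 46.0], [505.0, 73.0]] [444.57641459 -13.03694589]
knob T 21 379.7142857142857 155.38095238095238 375 385 151 158
knob S 94 386.8404255319149 233.6595744680851 383 391 228 239
```

Run:
```python
from h import *
T=np.load('pics/top0.npy',allow_pickle=True).item()
f=T['frame'][:,:,::-1]
b=[cv2.resize(f[v:v+64,u:u+64],None,fx=6.0,fy=6.0,interpolation=cv2.INTER_CUBIC)[:300*2//1] for u,v in((216,135),(138,190),(414,200),(346,125))]
g=[cv2.resize(x,(300,300)) for x in b]
cv2.imwrite('pics/bars.png',np.vstack([np.hstack(g[:2]),np.hstack(g[2:])]))
```

```text
(no output)
```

View pics/bars.png

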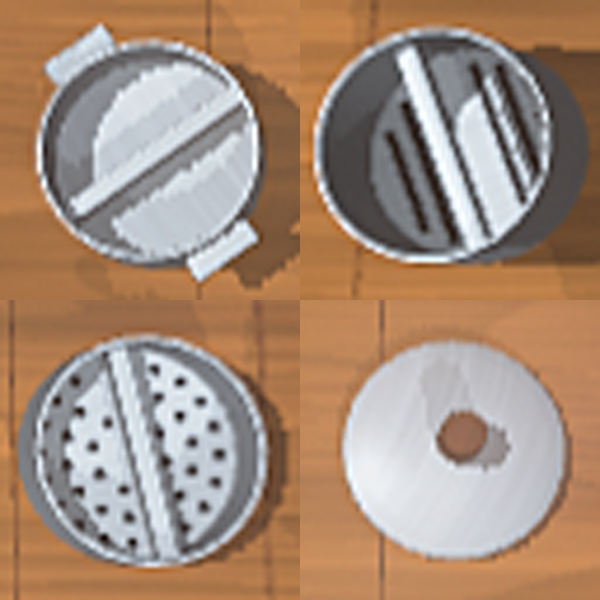

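Clear views: bar ends in panel pixels are pan (76,208)-(238,99), deep (110,52)-(178,245) and shallow (120,47)-(168,258); the knob is at (163,138).

Run:
```python
from meas import *
T=np.load('pics/top0.npy',allow_pickle=True).item();S=np.load('pics/side0.npy',allow_pickle=True).item()
k=64/300
for n,o,a,b,z in(('pan',(216,135),(76,208),(238,99),32),('deep',(138,190),(110,52),(178,245),68),('shal',(414,200),(120,47),(168,258),38)):
    A,B=[onz(T,o[0]+p[0]*k-.4,o[1]+p[1]*k-.4,z) for p in(a,b)]
    d=(B-A)[:2];print(n,'bar mid',((A+B)/2).round(1),'len',np.linalg.norm(d).round(1),'ang',np.degrees(np.arctan2(d[1],d[0])).round(1))
    if n=='pan': e=d/np.linalg.norm(d)
# pan without lugs
for zz in(36,40,44,48):
    out=[]
    for c,s,ang in((T,(248,167),180),(S,(342,171),75)):
        p=contour(mask(c,s,0))[1];P=np.array([onz(c,u,v,zz)[:2] for u,v in p]);x=np.array([621,177.])
        w=P-x;q=np.abs(w@e)/np.linalg.norm(w,axis=1)>.5
        r=circ(c,p[q],zz,66,min(ang,95));out+=[r[0].round(1),np.round(r[1:],1)]
    print(zz,out)
print('knob',tri(T,(346+163*k-.4,125+138*k-.4),S,(386.8,232)), onz(T,346+163*k-.4,125+138*k-.4,52))
for c,s in((T,(313,232)),(S,(293,213))):
    p=contour(mask(c,s,0))[1]
    for z in(10,14,18):
        P=np.array([onz(c,u,v,z)[:2] for u,v in p],np.float32);print('triv',z,cv2.minAreaRect(P))
```

```text
pan bar mid [621.4 172.7  32. ] len 116.1 ang -54.6
deep bar mid [465.4 375.9  68. ] len 117.8 ang -157.8
shal bar mid [ 445.8 -365.2   38. ] len 124.4 ang -168.9
36 [array([622. , 176.4]), array([ 0.5, -0.1, 48. ]), array([579.2, 299.9]), array([nan, nan,  0.])]
40 [array([620.8, 175.5]), array([ 0.5, -0.2, 50. ]), array([579.8, 291.6]), array([nan, nan,  0.])]
44 [array([619.6, 174.5]), array([ 0.5, -0.3, 50. ]), array([578.3, 283.7]), array([nan, nan,  0.])]
48 [array([618.5, 173.5]), array([ 0.6, -0.4, 50. ]), array([625.3, 171.1]), array([ 1.6,  0.1, 25. ])]
knob (array([ 660.6888    , -192.55893307,   46.39403647]), np.float64(2.824720306179838)) [ 657.77567511 -191.37912334   52.        ]
triv 10 ((442.9250793457031, -7.726737976074219), (149.75755310058594, 148.5984344482422), 9.617019653320312)
triv 14 ((442.7167663574219, -7.7704925537109375), (149.20193481445312, 148.04705810546875), 9.617034912109375)
triv 18 ((442.5083923339844, -7.814231872558594), (148.64622497558594, 147.4957275390625), 9.617019653320312)
triv 10 ((444.32183837890625, -9.8524169921875), (151.9219207763672, 164.05999755859375), 9.630264282226562)
triv 14 ((443.9595031738281, -15.890960693359375), (150.95619201660156, 163.01702880859375), 9.630297660827637)
triv 18 ((443.5971374511719, -21.929534912109375), (149.9904327392578, 161.97413635253906), 9.630274772644043)
  return _methods._mean(a, axis=axis, dtype=dtype,
  ret = ret.dtype.type(ret / rcount)
```

jog_arm --pt "0.3 -0.24 0 0 0 -0.06 0.3" --pt "0.6 -0.48 0 0 0 -0.12 0.3" --pt "0.9 -0.7 0 0 0 -0.18 0.3" --pt "0.93 -0.72 0 0 0 -0.2 0.3" --grip_force 30

```text
clock: 0.43
eef_pos: [289.8, 432.2, 213.2]
eef_rot: [-3.141, 0.001, 2.495]
wrist_force: [0.0, -0.2, 0.2]
finger_gap: 70.7
finger_force: 0.0
```

jog_arm --pt "0.3 -0.24 0 0 0 -0.06 0.3" --pt "0.6 -0.48 0 0 0 -0.12 0.3" --pt "0.9 -0.7 0 0 0 -0.18 0.3" --pt "0.93 -0.72 0 0 0 -0.2 0.3"

```text
clock: 0.77
eef_pos: [401.6, 345.5, 213.2]
eef_rot: [-3.141, 0.001, 2.18]
wrist_force: [0.3, -0.0, 0.7]
finger_gap: 65.9
finger_force: 0.0
```

jog_arm --pt "0.3 -0.24 0 0 0 0 0.3" --pt "0.6 -0.48 0 0 0 0 0.3" --pt "0.9 -0.7 0 0 0 0 0.3" --pt "0.93 -0.72 0 0 0 0 0.3"

```text
clock: 1.1
eef_pos: [513.1, 258.8, 212.9]
eef_rot: [-3.141, 0.0, 2.186]
wrist_force: [0.1, -1.5, 0.3]
finger_gap: 66.0
finger_force: 0.0
```

jog_arm --pt "0.3 -0.24 -0.1 0 0 0 0.3" --pt "0.6 -0.48 -0.3 0 0 0 0.3" --pt "0.8 -0.65 -0.5 0 0 0 0.3" --pt "0.9 -0.72 -0.7 0 0 0 0.3" --pt "0.92 -0.73 -0.8 0 0 0 0.3" --pt "0.92 -0.73 -0.8 0 0 0 0.3"

```text
clock: 1.6
eef_pos: [619.6, 173.4, 113.2]
eef_rot: [-3.136, -0.003, 2.187]
wrist_force: [-0.6, -0.1, -0.5]
finger_gap: 65.7
finger_force: 0.0
```

Run:
```python
from h import *
T=cam('top');S=cam('side')
s=manip.read_state();print(s['eef_pos'],s['eef_rot'])
f=[cv2.resize(T['frame'][115:215,200:300,::-1],(400,400),interpolation=2),cv2.resize(S['frame'][100:200,290:390,::-1],(400,400),interpolation=2)]
cv2.imwrite('pics/g1.png',np.hstack(f))
```

```text
[620.25719442 175.26628297 117.9042427 ] [-3.14139135e+00 -3.22295603e-04  2.18894902e+00]
```

View pics/g1.png

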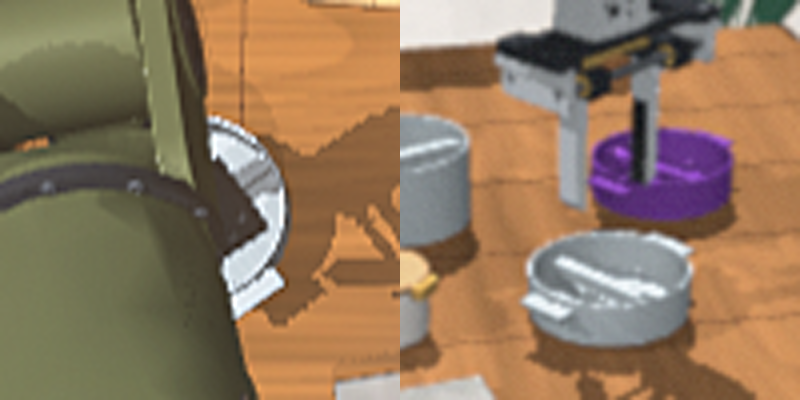

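The gripper is centred over the pan's bar (fingers at (572,205) and (645,185), bar centre about (610,280)). I'll go down and grip.

jog_arm --pt "0 0 -0.2 0 0 0 0.3" --pt "0 0 -0.4 0 0 0 0.3" --pt "0 0 -0.55 0 0 0 0.3" --pt "0 0 -0.65 0 0 0 0.3" --pt "0 0 -0.72 0 0 0 0.3" --pt "0 0 -0.76 0 0 0 0.3" --pt "0 0 -0.78 0 0 0 0.3" --pt "0 0 -0.78 0 0 0 0.3"

```text
clock: 2.37
eef_pos: [621.0, 174.7, 24.5]
eef_rot: [3.141, 0.0, 2.189]
wrist_force: [0.8, -0.3, 0.1]
finger_gap: 65.5
finger_force: 0.0
```

jog_arm --pt "0 0 0 0 0 0 0.5" --pt "0 0 0 0 0 0 0.7" --pt "0 0 0 0 0 0 0.9" --pt "0 0 0 0 0 0 1" --pt "0 0 0 0 0 0 1" --pt "0 0 0 0 0 0 1" --pt "0 0 0 0 0 0 1" --pt "0 0 0 0 0 0 1"

```text
clock: 3.03
eef_pos: [620.7, 174.4, 23.9]
eef_rot: [3.142, 0.0, 2.188]
wrist_force: [1.3, 0.3, -0.2]
finger_gap: 16.0
finger_force: 0.5
```

jog_arm --pt "0 0 0 0 0 0 1" --pt "0 0 0 0 0 0 1" --pt "0 0 0 0 0 0 1" --pt "0 0 0 0 0 0 1"

```text
clock: 3.37
eef_pos: [620.8, 174.5, 23.9]
eef_rot: [3.141, 0.0, 2.188]
wrist_force: [1.7, 1.1, -0.4]
finger_gap: 11.8
finger_force: 30.0
```

jog_arm --pt "0 0 0.05 0 0 0 1" --pt "0 0 0.15 0 0 0 1" --pt "0 0 0.3 0 0 0 1" --pt "0 0 0.45 0 0 0 1" --pt "0 0 0.6 0 0 0 1" --pt "0 0 0.7 0 0 0 1" --pt "0 0 0.75 0 0 0 1" --pt "0 0 0.75 0 0 0 1"

```text
clock: 4.03
eef_pos: [621.2, 174.5, 115.6]
eef_rot: [3.14, 0.001, 2.188]
wrist_force: [1.4, 0.2, -3.0]
finger_gap: 11.7
finger_force: 30.0
```

jog_arm --pt "-0.06 -0.06 0 0 0 0 1" --pt "-0.17 -0.17 0 0 0 0 1" --pt "-0.3 -0.31 0 0 0 0 1" --pt "-0.44 -0.45 0 0 0 0 1" --pt "-0.58 -0.6 0 0 0 0 1" --pt "-0.72 -0.74 0 0 0 0 1" --pt "-0.86 -0.88 0 0 0 0 1" --pt "-0.98 -1 0 0 0 0 1"

```text
clock: 4.7
eef_pos: [501.5, 53.5, 112.9]
eef_rot: [-3.14, -0.001, 2.188]
wrist_force: [-0.1, 0.0, -2.5]
finger_gap: 11.8
finger_force: 30.0
```

jog_arm --pt "-0.12 -0.12 0 0 0 0 1" --pt "-0.24 -0.25 0 0 0 0 1" --pt "-0.35 -0.36 0 0 0 0 1" --pt "-0.43 -0.44 0 0 0 0 1" --pt "-0.48 -0.5 0 0 0 0 1" --pt "-0.5 -0.52 0 0 0 0 1" --pt "-0.5 -0.52 0 0 0 0 1" --pt "-0.5 -0.52 0 0 0 0 1"

```text
clock: 5.37
eef_pos: [443.4, -7.7, 113.7]
eef_rot: [3.142, -0.0, 2.188]
wrist_force: [0.2, -0.3, -3.0]
finger_gap: 11.7
finger_force: 30.0
```

Run:
```python
from h import *
T=cam('top');S=cam('side')
s=manip.read_state();print(s['eef_pos'],s['eef_rot'],s['wrist_force'],s['moment'])
f=[cv2.resize(T['frame'][182:282,264:364,::-1],(400,400),interpolation=2),cv2.resize(S['frame'][145:245,240:340,::-1],(400,400),interpolation=2)]
cv2.imwrite('pics/g2.png',np.hstack(f))
```

```text
[443.46353294  -7.57582275 113.71879369] [-3.14157000e+00 -1.22635825e-04  2.18891495e+00] [-0.15371532  0.660727   -2.32097452] [-0.0262099  -0.00278604  0.04110676]
```

View pics/g2.png

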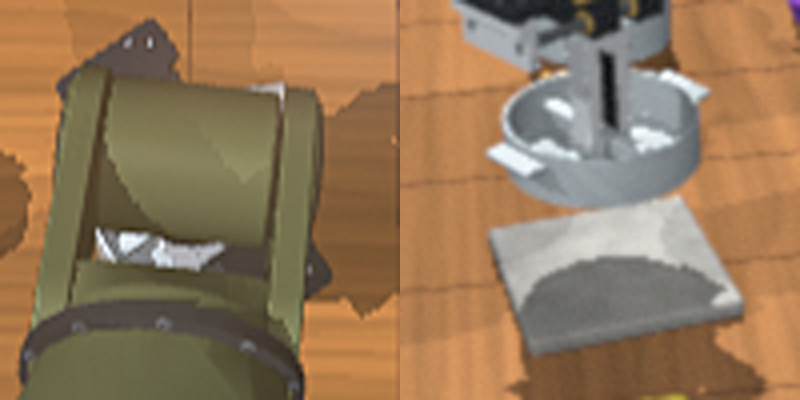

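The pan hangs level over the trivet. I'll lower it.

jog_arm --pt "0 0 -0.12 0 0 0 1" --pt "0 0 -0.28 0 0 0 1" --pt "0 0 -0.42 0 0 0 1" --pt "0 0 -0.52 0 0 0 1" --pt "0 0 -0.58 0 0 0 1" --pt "0 0 -0.61 0 0 0 1" --pt "0 0 -0.62 0 0 0 1" --pt "0 0 -0.62 0 0 0 1"

```text
clock: 6.13
eef_pos: [443.4, -7.9, 39.7]
eef_rot: [3.141, 0.0, 2.189]
wrist_force: [0.6, -0.5, -2.2]
finger_gap: 11.8
finger_force: 30.0
```

jog_arm --pt "0 0 -0.005 0 0 0 1" --pt "0 0 -0.01 0 0 0 1" --pt "0 0 -0.012 0 0 0 1" --pt "0 0 -0.012 0 0 0 1"

```text
clock: 6.47
eef_pos: [443.2, -8.0, 38.2]
eef_rot: [3.141, 0.0, 2.188]
wrist_force: [-0.1, 0.3, -3.4]
finger_gap: 11.7
finger_force: 30.0
```

jog_arm --pt "0 0 -0.004 0 0 0 1" --pt "0 0 -0.007 0 0 0 1" --pt "0 0 -0.007 0 0 0 1" --pt "0 0 -0.007 0 0 0 1"

```text
clock: 6.8
eef_pos: [443.3, -8.0, 37.8]
eef_rot: [3.141, 0.0, 2.188]
wrist_force: [-4.5, -0.5, 7.5]
finger_gap: 11.4
finger_force: 30.0
```

Contact. I'll release and retreat.

jog_arm --pt "0 0 0 0 0 0 0.9" --pt "0 0 0 0 0 0 0.7" --pt "0 0 0 0 0 0 0.5" --pt "0 0 0 0 0 0 0.3" --pt "0 0 0 0 0 0 0.3" --pt "0 0 0 0 0 0 0.3" --pt "0 0 0 0 0 0 0.3" --pt "0 0 0 0 0 0 0.3"

```text
clock: 7.47
eef_pos: [443.1, -8.0, 37.1]
eef_rot: [-3.142, -0.0, 2.188]
wrist_force: [-0.4, 0.2, -0.6]
finger_gap: 54.7
finger_force: 0.0
```

jog_arm --pt "0 0 0.1 0 0 0 0.3" --pt "0 0 0.3 0 0 0 0.3" --pt "0 0 0.6 0 0 0 0.3" --pt "0 0 0.9 0 0 0 0.3" --pt "0 0 1 0 0 0 0.3" --pt "0 0 1 0 0 0 0.3"

```text
clock: 7.97
eef_pos: [444.4, -8.1, 160.3]
eef_rot: [3.137, 0.004, 2.188]
wrist_force: [1.0, 0.4, 0.5]
finger_gap: 65.6
finger_force: 0.0
```

jog_arm --pt "0.02 0.25 0 0 0 0.07 0.3" --pt "0.04 0.55 0 0 0 0.14 0.3" --pt "0.05 0.85 0 0 0 0.21 0.3" --pt "0.05 1 0 0 0 0.28 0.3"

```text
clock: 8.3
eef_pos: [448.5, 114.7, 156.0]
eef_rot: [-3.141, -0.001, 2.635]
wrist_force: [0.4, -0.4, -0.2]
finger_gap: 65.9
finger_force: 0.0
```

jog_arm --pt "0.02 0.3 0 0 0 0.07 0.3" --pt "0.04 0.6 0 0 0 0.14 0.3" --pt "0.05 0.9 0 0 0 0.21 0.3" --pt "0.05 1 0 0 0 0.28 0.3"

```text
clock: 8.63
eef_pos: [454.4, 235.5, 155.7]
eef_rot: [-3.141, -0.001, 3.076]
wrist_force: [0.5, -1.3, -0.1]
finger_gap: 65.3
finger_force: 0.0
```

jog_arm --pt "0.03 0.3 0 0 0 0.07 0.3" --pt "0.06 0.6 0 0 0 0.14 0.3" --pt "0.08 0.9 0 0 0 0.21 0.3" --pt "0.1 1.1 0 0 0 0.29 0.3"

```text
refused, shift out of range in row 4
```

jog_arm --pt "0.03 0.3 0 0 0 0.07 0.3" --pt "0.06 0.6 0 0 0 0.14 0.3" --pt "0.08 0.8 0 0 0 0.21 0.3" --pt "0.08 0.9 0 0 0 0.27 0.3" --pt "0.08 0.9 0 0 0 0.293 0.3"

```text
clock: 9.05
eef_pos: [463.9, 342.1, 155.1]
eef_rot: [-3.141, -0.002, -2.747]
wrist_force: [1.0, -0.1, 1.2]
finger_gap: 65.7
finger_force: 0.0
```

jog_arm --pt "0.01 0.15 0 0 0 0 0.3" --pt "0.017 0.25 0 0 0 0 0.3" --pt "0.017 0.307 -0.05 0 0 0 0.3" --pt "0.017 0.307 -0.1 0 0 0 0.3" --pt "0.017 0.307 -0.1 0 0 0 0.3" --pt "0.017 0.307 -0.1 0 0 0 0.3"

```text
clock: 9.55
eef_pos: [466.5, 376.2, 144.2]
eef_rot: [-3.141, -0.002, -2.755]
wrist_force: [0.4, -0.5, 0.6]
finger_gap: 65.7
finger_force: 0.0
```

Run:
```python
from h import *
T=cam('top');S=cam('side')
np.save('pics/t1.npy',T,allow_pickle=True);np.save('pics/s1.npy',S,allow_pickle=True)
s=manip.read_state();print(s['eef_pos'],s['eef_rot'],s['joints'])
f=[T['frame'][160:260,140:340],S['frame'][95:195,230:330],S['frame'][145:245,240:340],T['frame'][182:282,264:364]]
f=[cv2.resize(x[:,:100,::-1] if i else x[:,:100,::-1],(300,300),interpolation=2) for i,x in enumerate(f)]
cv2.imwrite('pics/g3.png',np.vstack([np.hstack(f[:2]),np.hstack(f[2:])]))
```

```text
[466.86991533 376.38855379 145.21941176] [-3.14155127e+00 -3.96022275e-06 -2.75539403e+00] [ 6.17455905e-01  4.69943360e-01  1.45009666e+00 -4.19077274e-05
  1.22156597e+00 -1.33952470e+00]
```

View pics/g3.png

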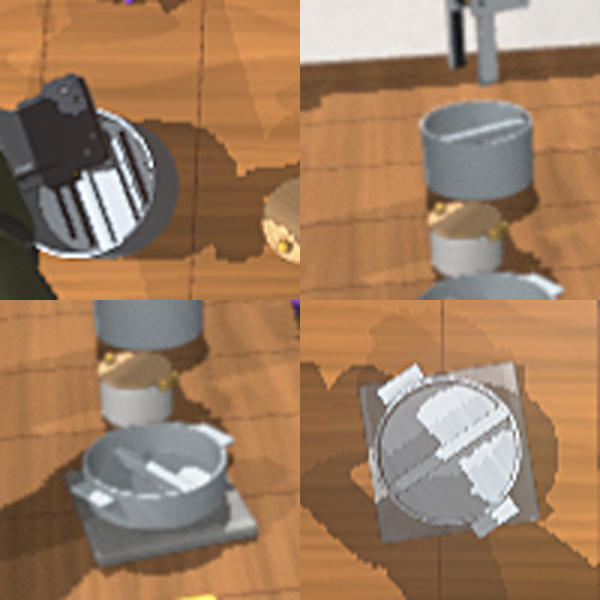

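The pan sits flat on the trivet, its rim centre at about (313,231) in full-frame top pixels. The gripper is over the deep tier's bar, so I'll go down and grip.

jog_arm --pt "0 0 -0.2 0 0 0 0.3" --pt "0 0 -0.4 0 0 0 0.3" --pt "0 0 -0.55 0 0 0 0.3" --pt "0 0 -0.65 0 0 0 0.3" --pt "0 0 -0.73 0 0 0 0.3" --pt "0 0 -0.77 0 0 0 0.3" --pt "0 0 -0.79 0 0 0 0.3" --pt "0 0 -0.79 0 0 0 0.3"

```text
clock: 10.32
eef_pos: [467.0, 377.0, 50.7]
eef_rot: [3.142, 0.0, -2.755]
wrist_force: [-0.4, 0.3, 0.2]
finger_gap: 65.8
finger_force: 0.0
```

jog_arm --pt "0 0 0 0 0 0 0.5" --pt "0 0 0 0 0 0 0.7" --pt "0 0 0 0 0 0 0.9" --pt "0 0 0 0 0 0 1" --pt "0 0 0 0 0 0 1" --pt "0 0 0 0 0 0 1" --pt "0 0 0 0 0 0 1" --pt "0 0 0 0 0 0 1"

```text
clock: 10.98
eef_pos: [466.8, 376.9, 50.4]
eef_rot: [-3.142, 0.0, -2.755]
wrist_force: [-0.7, -0.5, 0.6]
finger_gap: 15.9
finger_force: 0.0
```

jog_arm --pt "0 0 0 0 0 0 1" --pt "0 0 0 0 0 0 1" --pt "0 0 0 0 0 0 1" --pt "0 0 0 0 0 0 1"

```text
clock: 11.32
eef_pos: [466.8, 377.0, 50.4]
eef_rot: [3.141, 0.0, -2.755]
wrist_force: [-0.8, 1.1, 0.4]
finger_gap: 11.7
finger_force: 30.0
```

jog_arm --pt "0 0 0.05 0 0 0 1" --pt "0 0 0.15 0 0 0 1" --pt "0 0 0.3 0 0 0 1" --pt "0 0 0.45 0 0 0 1" --pt "0 0 0.6 0 0 0 1" --pt "0 0 0.8 0 0 0 1" --pt "0 0 0.9 0 0 0 1" --pt "0 0 0.95 0 0 0 1"

```text
clock: 11.98
eef_pos: [467.3, 377.2, 167.0]
eef_rot: [3.141, 0.003, -2.755]
wrist_force: [0.1, 0.6, -2.1]
finger_gap: 11.5
finger_force: 30.0
```

Run:
```python
from h import *
T=np.load('pics/t1.npy',allow_pickle=True).item()
for n,p in(('rim',(149,149)),('barA',(90,180)),('barB',(213,110))):
    print(n,onz(T,264+p[0]/3-.4,182+p[1]/3-.4,58 if n=='rim' else 46).round(1))
print(manip.read_state()['eef_pos'])
```

```text
rim [442.9  -8.9  58. ]
barA [415.2  43.9  46. ]
barB [479.4 -66.4  46. ]
[467.26076923 377.20013977 166.99071711]
```

jog_arm --pt "-0.01 -0.06 0 0 0 0 1" --pt "-0.01 -0.18 0 0 0 0 1" --pt "-0.02 -0.32 0 0 0 0 1" --pt "-0.03 -0.48 0 0 0 0 1" --pt "-0.04 -0.65 0 0 0 0 1" --pt "-0.05 -0.82 0 0 0 0 1" --pt "-0.06 -1 0 0 0 0 1"

```text
clock: 12.57
eef_pos: [458.7, 255.3, 162.9]
eef_rot: [-3.141, -0.002, -2.755]
wrist_force: [-1.4, -0.3, -2.6]
finger_gap: 11.6
finger_force: 30.0
```

jog_arm --pt "-0.01 -0.18 0 0 0 0 1" --pt "-0.02 -0.36 0 0 0 0 1" --pt "-0.03 -0.54 0 0 0 0 1" --pt "-0.04 -0.72 0 0 0 0 1" --pt "-0.05 -0.9 0 0 0 0 1" --pt "-0.06 -1 0 0 0 0 1"

```text
clock: 13.07
eef_pos: [451.4, 134.7, 163.2]
eef_rot: [3.142, -0.002, -2.756]
wrist_force: [0.5, -0.8, -3.7]
finger_gap: 11.9
finger_force: 30.0
```

jog_arm --pt "-0.01 -0.18 0 0 0 0 1" --pt "-0.02 -0.36 0 0 0 0 1" --pt "-0.03 -0.54 0 0 0 0 1" --pt "-0.04 -0.7 0 0 0 0 1" --pt "-0.05 -0.83 0 0 0 0 1" --pt "-0.06 -0.92 0 0 0 0 1"

```text
clock: 13.57
eef_pos: [444.5, 25.3, 163.6]
eef_rot: [3.141, -0.001, -2.756]
wrist_force: [-0.8, -0.2, -2.8]
finger_gap: 11.6
finger_force: 30.0
```

jog_arm --pt "-0.01 -0.1 0 0 0 0 1" --pt "-0.01 -0.18 0 0 0 0 1" --pt "-0.017 -0.25 0 0 0 0 1" --pt "-0.017 -0.285 0 0 0 0 1" --pt "-0.017 -0.292 0 0 0 0 1" --pt "-0.017 -0.292 0 0 0 0 1" --pt "-0.017 -0.292 0 0 0 0 1" --pt "-0.017 -0.292 0 0 0 0 1"

```text
clock: 14.23
eef_pos: [443.1, -8.2, 164.3]
eef_rot: [3.141, -0.0, -2.754]
wrist_force: [-0.4, 0.2, -2.1]
finger_gap: 11.7
finger_force: 30.0
```

Run:
```python
from h import *
T=cam('top');S=cam('side')
s=manip.read_state();print(s['eef_pos'],s['eef_rot'],s['joints'],s['wrist_force'],s['moment'])
f=[T['frame'][182:282,264:364],S['frame'][125:225,240:340]]
cv2.imwrite('pics/g4.png',np.hstack([cv2.resize(x[:,:,::-1],(400,400),interpolation=2) for x in f]))
```

```text
[443.12893795  -8.2335654  164.36264116] [ 3.14156345e+00  8.65712001e-06 -2.75427104e+00] [-1.01270494e-01  1.12211136e-01  1.86819605e+00  3.25396170e-05
  1.16119153e+00 -2.05940139e+00] [ 0.2084437   0.4623125  -2.58308739] [0.04541    0.04223583 0.03179532]
```

View pics/g4.png

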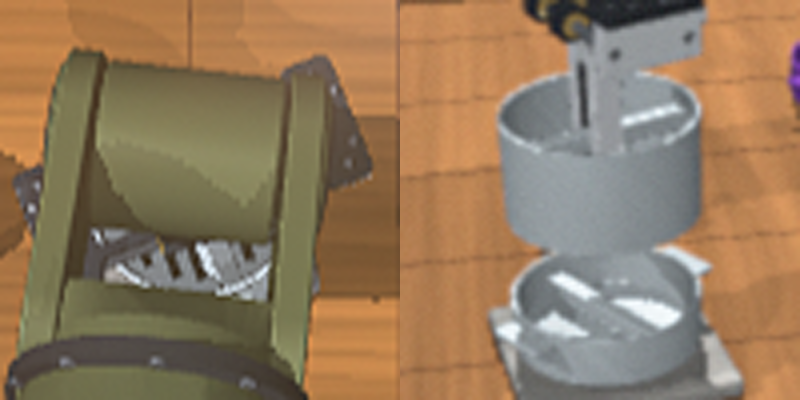

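The deep tier hangs level and centred over the pan. I'll lower it.

jog_arm --pt "0 0 -0.1 0 0 0 1" --pt "0 0 -0.22 0 0 0 1" --pt "0 0 -0.33 0 0 0 1" --pt "0 0 -0.42 0 0 0 1" --pt "0 0 -0.48 0 0 0 1" --pt "0 0 -0.51 0 0 0 1" --pt "0 0 -0.52 0 0 0 1" --pt "0 0 -0.52 0 0 0 1"

```text
clock: 15.0
eef_pos: [443.3, -8.5, 102.1]
eef_rot: [-3.141, 0.0, -2.755]
wrist_force: [-0.8, -0.7, -2.8]
finger_gap: 11.7
finger_force: 30.0
```

jog_arm --pt "0 0 -0.004 0 0 0 1" --pt "0 0 -0.008 0 0 0 1" --pt "0 0 -0.012 0 0 0 1" --pt "0 0 -0.015 0 0 0 1" --pt "0 0 -0.015 0 0 0 1"

```text
clock: 15.42
eef_pos: [443.2, -8.6, 100.4]
eef_rot: [-3.141, 0.0, -2.755]
wrist_force: [-0.5, 0.3, -2.0]
finger_gap: 11.8
finger_force: 30.0
```

jog_arm --pt "0 0 -0.004 0 0 0 1" --pt "0 0 -0.007 0 0 0 1" --pt "0 0 -0.007 0 0 0 1" --pt "0 0 -0.007 0 0 0 1"

```text
clock: 15.75
eef_pos: [443.3, -8.6, 100.3]
eef_rot: [-3.141, 0.001, -2.755]
wrist_force: [-6.0, -0.1, 12.7]
finger_gap: 11.6
finger_force: 30.0
```

jog_arm --pt "0 0 0 0 0 0 0.9" --pt "0 0 0 0 0 0 0.7" --pt "0 0 0 0 0 0 0.5" --pt "0 0 0 0 0 0 0.3" --pt "0 0 0 0 0 0 0.3" --pt "0 0 0 0 0 0 0.3" --pt "0 0 0 0 0 0 0.3" --pt "0 0 0 0 0 0 0.3"

```text
clock: 16.42
eef_pos: [443.1, -8.6, 99.3]
eef_rot: [3.142, -0.0, -2.755]
wrist_force: [0.5, 0.3, 0.4]
finger_gap: 55.0
finger_force: 0.0
```

jog_arm --pt "0 0 0.1 0 0 0 0.3" --pt "0 0 0.3 0 0 0 0.3" --pt "0 0 0.55 0 0 0 0.3" --pt "0 0 0.65 0 0 0 0.3" --pt "0 0 0.7 0 0 0 0.3" --pt "0 0 0.7 0 0 0 0.3"

```text
clock: 16.92
eef_pos: [443.5, -8.6, 184.1]
eef_rot: [-3.141, 0.002, -2.755]
wrist_force: [0.6, -0.0, 0.6]
finger_gap: 65.8
finger_force: 0.0
```

jog_arm --pt "0 -0.25 0 0 0 -0.07 0.3" --pt "0 -0.5 0 0 0 -0.14 0.3" --pt "0 -0.75 0 0 0 -0.21 0.3" --pt "0 -0.98 0 0 0 -0.28 0.3" --pt "0 -0.98 0 0 0 -0.35 0.3" --pt "0 -0.98 0 0 0 -0.42 0.3" --pt "0 -0.98 0 0 0 -0.5 0.3" --pt "0 -0.98 0 0 0 -0.53 0.3"

```text
clock: 17.58
eef_pos: [442.6, -126.2, 181.7]
eef_rot: [-3.141, -0.002, 2.688]
wrist_force: [-0.5, 0.0, -1.4]
finger_gap: 65.9
finger_force: 0.0
```

jog_arm --pt "0 -0.25 0 0 0 -0.07 0.3" --pt "0 -0.5 0 0 0 -0.14 0.3" --pt "0 -0.75 0 0 0 -0.21 0.3" --pt "0 -1 0 0 0 -0.28 0.3" --pt "0 -1 0 0 0 -0.35 0.3" --pt "0 -1 0 0 0 -0.42 0.3" --pt "0 -1 0 0 0 -0.5 0.3" --pt "0 -1 0 0 0 -0.53 0.3"

```text
clock: 18.25
eef_pos: [442.6, -246.1, 181.6]
eef_rot: [-3.14, -0.002, 1.856]
wrist_force: [0.1, 1.0, -0.2]
finger_gap: 65.9
finger_force: 0.0
```

jog_arm --pt "0.01 -0.25 0 0 0 -0.07 0.3" --pt "0.02 -0.5 0 0 0 -0.14 0.3" --pt "0.025 -0.75 0 0 0 -0.21 0.3" --pt "0.025 -0.98 0 0 0 -0.28 0.3" --pt "0.025 -0.99 0 0 0 -0.35 0.3" --pt "0.025 -0.99 0 0 0 -0.42 0.3" --pt "0.025 -0.99 0 0 0 -0.5 0.3" --pt "0.025 -0.99 0 0 0 -0.53 0.3"

```text
clock: 18.92
eef_pos: [445.6, -364.8, 181.3]
eef_rot: [-3.139, -0.001, 1.023]
wrist_force: [0.1, 0.1, 0.0]
finger_gap: 66.1
finger_force: 0.0
```

jog_arm --pt "0 0 0 0 0 -0.07 0.3" --pt "0 0 0 0 0 -0.14 0.3" --pt "0 0 -0.1 0 0 -0.21 0.3" --pt "0 0 -0.2 0 0 -0.28 0.3" --pt "0 0 -0.3 0 0 -0.35 0.3" --pt "0 0 -0.4 0 0 -0.42 0.3" --pt "0 0 -0.4 0 0 -0.5 0.3" --pt "0 0 -0.4 0 0 -0.533 0.3"

```text
clock: 19.58
eef_pos: [445.4, -364.3, 132.7]
eef_rot: [-3.138, 0.002, 0.186]
wrist_force: [0.5, -0.7, -0.4]
finger_gap: 65.8
finger_force: 0.0
```

Run:
```python
from h import *
T=cam('top');S=cam('side')
np.save('pics/t2.npy',T,allow_pickle=True);np.save('pics/s2.npy',S,allow_pickle=True)
s=manip.read_state();print(s['eef_pos'],s['eef_rot'],s['joints'],s['wrist_force'])
f=[T['frame'][182:282,394:494],S['frame'][215:335,250:370],T['frame'][182:282,264:364],S['frame'][125:225,240:340]]
f=[cv2.resize(x[:,:,::-1],(300,300),interpolation=2) for x in f]
cv2.imwrite('pics/g5.png',np.vstack([np.hstack(f[:2]),np.hstack(f[2:])]))
```

```text
[ 445.66216683 -364.56643439  133.57497215] [-3.13959237e+00  1.43112452e-03  1.92712167e-01] [-7.49257980e-01  4.33030128e-01  1.53297830e+00  2.07655108e-05
  1.17804368e+00  6.28819640e-01] [ 0.49463567 -0.46184045  0.18813481]
```

View pics/g5.png

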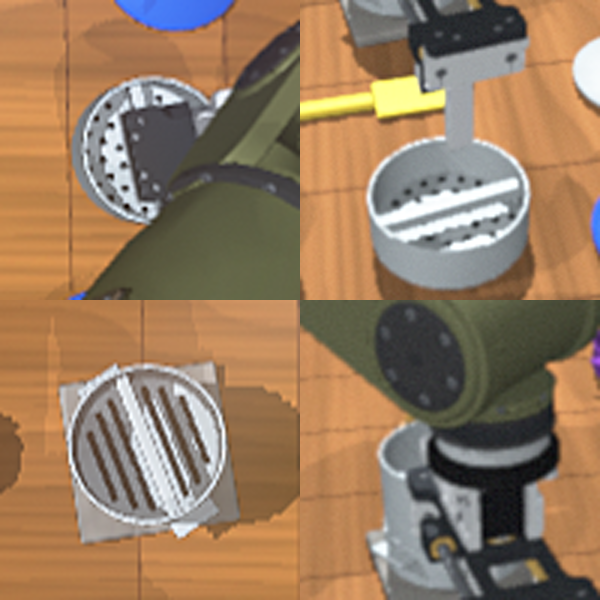

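The deep tier is seated over the pan and level; I'll check its rim centre below. The gripper is over the shallow tier's bar, so I go down.

jog_arm --pt "0 0 -0.2 0 0 0 0.3" --pt "0.003 0 -0.4 0 0 0 0.3" --pt "0.005 -0.003 -0.6 0 0 0 0.3" --pt "0.005 -0.003 -0.72 0 0 0 0.3" --pt "0.005 -0.003 -0.8 0 0 0 0.3" --pt "0.005 -0.003 -0.85 0 0 0 0.3" --pt "0.005 -0.003 -0.85 0 0 0 0.3" --pt "0.005 -0.003 -0.85 0 0 0 0.3"

```text
clock: 20.35
eef_pos: [446.9, -365.5, 33.7]
eef_rot: [3.141, -0.0, 0.194]
wrist_force: [0.6, -0.4, 0.6]
finger_gap: 65.5
finger_force: 0.0
```

Run:
```python
from h import *
T=np.load('pics/t2.npy',allow_pickle=True).item()
print(onz(T,264+147.5/3-.4,182+145/3-.4,130),onz(T,264+69/3,182+145/3-.4,130),onz(T,264+226/3-.8,182+145/3-.4,130))
```

```text
[442.27369013  -8.39140258 130.        ] [441.62833269  55.76992942 130.        ] [442.92861619 -72.54492884 130.        ]
```

jog_arm --pt "0 0 -0.04 0 0 0 0.3" --pt "0 0 -0.07 0 0 0 0.3" --pt "0 0 -0.083 0 0 0 0.3" --pt "0 0 -0.083 0 0 0 0.5" --pt "0 0 -0.083 0 0 0 0.7" --pt "0 0 -0.083 0 0 0 0.9" --pt "0 0 -0.083 0 0 0 1" --pt "0 0 -0.083 0 0 0 1"

```text
clock: 21.02
eef_pos: [446.8, -365.4, 23.5]
eef_rot: [3.141, -0.0, 0.194]
wrist_force: [0.3, 0.0, -0.1]
finger_gap: 36.0
finger_force: 0.0
```

jog_arm --pt "0 0 0 0 0 0 1" --pt "0 0 0 0 0 0 1" --pt "0 0 0 0 0 0 1" --pt "0 0 0 0 0 0 1" --pt "0 0 0 0 0 0 1" --pt "0 0 0 0 0 0 1" --pt "0 0 0 0 0 0 1"

```text
clock: 21.6
eef_pos: [446.7, -365.4, 23.4]
eef_rot: [3.142, -0.0, 0.194]
wrist_force: [-0.7, -0.1, 0.6]
finger_gap: 11.7
finger_force: 30.0
```

jog_arm --pt "0 0 0.05 0 0 0 1" --pt "0 0 0.15 0 0 0 1" --pt "0 0 0.3 0 0 0 1" --pt "0 0 0.45 0 0 0 1" --pt "0 0 0.6 0 0 0 1" --pt "0 0 0.75 0 0 0 1" --pt "0 0 0.85 0 0 0 1" --pt "0 0 0.9 0 0 0 1"

```text
clock: 22.27
eef_pos: [447.1, -365.7, 133.8]
eef_rot: [3.139, -0.002, 0.194]
wrist_force: [-0.3, 0.0, -2.8]
finger_gap: 11.7
finger_force: 30.0
```

jog_arm --pt "0 0.05 0.1 0 0 0 1" --pt "0 0.15 0.2 0 0 0 1" --pt "0 0.28 0.3 0 0 0 1" --pt "0 0.43 0.37 0 0 0 1" --pt "0 0.6 0.4 0 0 0 1" --pt "-0.01 0.77 0.4 0 0 0 1" --pt "-0.01 0.97 0.4 0 0 0 1"

```text
clock: 22.85
eef_pos: [445.0, -247.8, 179.5]
eef_rot: [-3.141, 0.0, 0.193]
wrist_force: [0.2, 0.1, -3.3]
finger_gap: 11.8
finger_force: 30.0
```

jog_arm --pt "0 0.18 0 0 0 0 1" --pt "0 0.36 0 0 0 0 1" --pt "0 0.54 0 0 0 0 1" --pt "-0.01 0.72 0 0 0 0 1" --pt "-0.01 0.87 0 0 0 0 1" --pt "-0.01 1 0 0 0 0 1"

```text
clock: 23.35
eef_pos: [443.8, -127.3, 179.3]
eef_rot: [-3.141, 0.001, 0.194]
wrist_force: [0.1, -0.4, -2.5]
finger_gap: 12.1
finger_force: 30.0
```

jog_arm --pt "0 0.15 0 0 0 0 1" --pt "0 0.3 0 0 0 0 1" --pt "0 0.48 0 0 0 0 1" --pt "-0.01 0.65 0 0 0 0 1" --pt "-0.01 0.8 0 0 0 0 1" --pt "-0.01 0.92 0 0 0 0 1" --pt "-0.01 0.99 0 0 0 0 1" --pt "-0.01 1 0 0 0 0 1"

```text
clock: 24.02
eef_pos: [442.8, -7.7, 179.4]
eef_rot: [-3.141, 0.0, 0.195]
wrist_force: [-0.3, -0.3, -1.6]
finger_gap: 11.8
finger_force: 30.0
```

jog_arm --pt "0 0 0 0 0 0 1" --pt "0 0 0 0 0 0 1" --pt "0 0 0 0 0 0 1" --pt "0 0 0 0 0 0 1"

```text
clock: 24.35
eef_pos: [443.1, -9.5, 179.3]
eef_rot: [3.142, 0.0, 0.193]
wrist_force: [0.5, 0.2, -3.0]
finger_gap: 11.7
finger_force: 30.0
```

Run:
```python
from h import *
T=cam('top');S=cam('side')
s=manip.read_state();print(s['eef_pos'],s['eef_rot'],s['wrist_force'],s['moment'])
f=[T['frame'][182:282,264:364],S['frame'][105:205,240:340]]
cv2.imwrite('pics/g6.png',np.hstack([cv2.resize(x[:,:,::-1],(400,400),interpolation=2) for x in f]))
```

```text
[443.11271967  -9.34688435 179.34623673] [3.14156787e+00 8.88021758e-05 1.92850598e-01] [ 0.84346344  0.59156029 -2.26401745] [-0.01910138  0.11289468 -0.00129536]
```

View pics/g6.png

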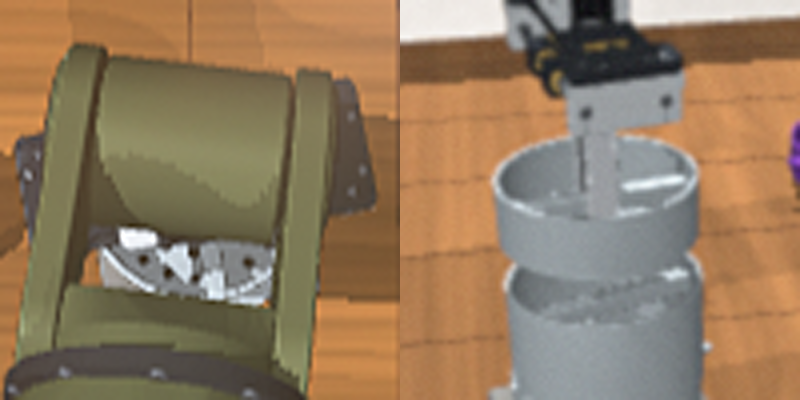

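The shallow tier hangs level over the deep tier. I'll lower it.

jog_arm --pt "0 0.003 -0.05 0 0 0 1" --pt "0 0.006 -0.12 0 0 0 1" --pt "0 0.006 -0.18 0 0 0 1" --pt "0 0.006 -0.225 0 0 0 1" --pt "0 0.006 -0.25 0 0 0 1" --pt "0 0.006 -0.265 0 0 0 1" --pt "0 0.006 -0.265 0 0 0 1" --pt "0 0.006 -0.265 0 0 0 1"

```text
clock: 25.12
eef_pos: [443.2, -8.2, 147.7]
eef_rot: [3.142, -0.0, 0.194]
wrist_force: [-0.5, 0.5, -1.9]
finger_gap: 11.3
finger_force: 30.0
```

jog_arm --pt "0 0 -0.004 0 0 0 1" --pt "0 0 -0.008 0 0 0 1" --pt "0 0 -0.012 0 0 0 1" --pt "0 0 -0.015 0 0 0 1" --pt "0 0 -0.015 0 0 0 1"

```text
clock: 25.53
eef_pos: [443.1, -8.2, 145.7]
eef_rot: [-3.142, 0.0, 0.194]
wrist_force: [-0.7, 0.0, -2.1]
finger_gap: 11.8
finger_force: 30.0
```

jog_arm --pt "0 0 -0.004 0 0 0 1" --pt "0 0 -0.008 0 0 0 1" --pt "0 0 -0.008 0 0 0 1" --pt "0 0 -0.008 0 0 0 1"

```text
clock: 25.87
eef_pos: [443.2, -8.2, 145.3]
eef_rot: [3.141, -0.0, 0.194]
wrist_force: [-2.0, 0.2, 5.2]
finger_gap: 11.5
finger_force: 30.0
```

jog_arm --pt "0 0 0 0 0 0 0.9" --pt "0 0 0 0 0 0 0.7" --pt "0 0 0 0 0 0 0.5" --pt "0 0 0 0 0 0 0.3" --pt "0 0 0 0 0 0 0.3" --pt "0 0 0 0 0 0 0.3" --pt "0 0 0 0 0 0 0.3" --pt "0 0 0 0 0 0 0.3"

```text
clock: 26.53
eef_pos: [443.1, -8.2, 144.8]
eef_rot: [-3.142, 0.0, 0.194]
wrist_force: [-0.9, -0.4, 0.8]
finger_gap: 54.9
finger_force: 0.0
```

jog_arm --pt "0 0 0.1 0 0 0 0.3" --pt "0 0 0.3 0 0 0 0.3" --pt "0 0 0.5 0 0 0 0.3" --pt "0 0 0.6 0 0 0 0.3" --pt "0 0 0.6 0 0 0 0.3"

```text
clock: 26.95
eef_pos: [444.1, -8.3, 219.3]
eef_rot: [3.14, -0.004, 0.194]
wrist_force: [0.5, 0.9, 0.5]
finger_gap: 65.8
finger_force: 0.0
```

jog_arm --pt "0.2 -0.17 0 0 0 0 0.3" --pt "0.4 -0.34 0 0 0 0 0.3" --pt "0.6 -0.51 0 0 0 0 0.3" --pt "0.8 -0.68 0 0 0 0 0.3" --pt "1 -0.85 0 0 0 0 0.3"

```text
clock: 27.37
eef_pos: [563.8, -111.3, 215.3]
eef_rot: [-3.141, 0.001, 0.194]
wrist_force: [0.1, -0.7, 0.4]
finger_gap: 65.8
finger_force: 0.0
```

jog_arm --pt "0.2 -0.17 0 0 0 0 0.3" --pt "0.4 -0.34 -0.1 0 0 0 0.3" --pt "0.6 -0.51 -0.3 0 0 0 0.3" --pt "0.75 -0.64 -0.5 0 0 0 0.3" --pt "0.812 -0.682 -0.7 0 0 0 0.3" --pt "0.812 -0.682 -0.85 0 0 0 0.3" --pt "0.812 -0.682 -0.9 0 0 0 0.3" --pt "0.812 -0.682 -0.9 0 0 0 0.3"

```text
clock: 28.03
eef_pos: [659.5, -191.6, 106.0]
eef_rot: [-3.139, 0.004, 0.194]
wrist_force: [0.6, 0.3, 0.4]
finger_gap: 66.3
finger_force: 0.0
```

Run:
```python
from h import *
T=cam('top');S=cam('side')
np.save('pics/t3.npy',T,allow_pickle=True);np.save('pics/s3.npy',S,allow_pickle=True)
s=manip.read_state();print(s['eef_pos'],s['eef_rot'],s['joints'],s['wrist_force'])
f=[T['frame'][102:202,324:424],S['frame'][175:275,340:440],T['frame'][182:282,264:364],S['frame'][125:225,240:340]]
f=[cv2.resize(x[:,:,::-1],(300,300),interpolation=2) for x in f]
cv2.imwrite('pics/g7.png',np.vstack([np.hstack(f[:2]),np.hstack(f[2:])]))
```

```text
[ 660.69342635 -191.91306362  109.61910798] [ 3.14119293e+00 -7.05864962e-04  1.93742479e-01] [-3.35920048e-01  6.97659308e-01  1.17967471e+00  1.22516441e-05
  1.26344753e+00  1.04113024e+00] [-0.1363426  -0.00578323 -0.20004466]
```

View pics/g7.png

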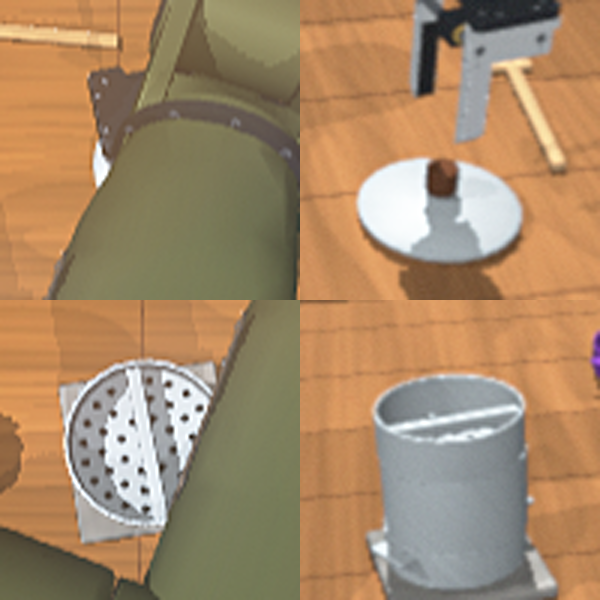

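The stack stands straight, with the shallow tier seated. The gripper is above the lid knob ((440,178) in the panel). I'll go down and grip the knob.

jog_arm --pt "0 0 -0.15 0 0 0 0.3" --pt "0 0 -0.3 0 0 0 0.3" --pt "0 0 -0.42 0 0 0 0.3" --pt "0 0 -0.51 0 0 0 0.3" --pt "0 0 -0.56 0 0 0 0.3" --pt "0 0 -0.59 0 0 0 0.3" --pt "0 0 -0.6 0 0 0 0.3" --pt "0 0 -0.6 0 0 0 0.3"

```text
clock: 28.8
eef_pos: [660.8, -192.1, 37.3]
eef_rot: [3.141, -0.001, 0.194]
wrist_force: [0.2, 0.4, 0.8]
finger_gap: 65.9
finger_force: 0.0
```

jog_arm --pt "0 0 0 0 0 0 0.45" --pt "0 0 0 0 0 0 0.6" --pt "0 0 0 0 0 0 0.7" --pt "0 0 0 0 0 0 0.8" --pt "0 0 0 0 0 0 0.9" --pt "0 0 0 0 0 0 1" --pt "0 0 0 0 0 0 1" --pt "0 0 0 0 0 0 1"

```text
clock: 29.47
eef_pos: [660.6, -192.1, 36.9]
eef_rot: [3.141, -0.0, 0.194]
wrist_force: [0.3, 0.1, 1.0]
finger_gap: 27.5
finger_force: 30.0
```

jog_arm --pt "0 0 0 0 0 0 1" --pt "0 0 0 0 0 0 1" --pt "0 0 0 0 0 0 1"

```text
clock: 29.72
eef_pos: [660.6, -192.1, 36.9]
eef_rot: [3.141, -0.0, 0.194]
wrist_force: [0.4, -1.2, 1.2]
finger_gap: 27.5
finger_force: 30.0
```

jog_arm --pt "0 0 0.05 0 0 0 1" --pt "0 0 0.15 0 0 0 1" --pt "0 0 0.3 0 0 0 1" --pt "0 0 0.45 0 0 0 1" --pt "0 0 0.6 0 0 0 1" --pt "0 0 0.75 0 0 0 1" --pt "0 0 0.88 0 0 0 1" --pt "0 0 1 0 0 0 1"

```text
clock: 30.38
eef_pos: [660.6, -192.0, 159.1]
eef_rot: [3.141, -0.001, 0.194]
wrist_force: [0.1, 0.5, -3.2]
finger_gap: 27.3
finger_force: 30.0
```

jog_arm --pt "-0.02 0.02 0.12 0 0 0 1" --pt "-0.08 0.07 0.25 0 0 0 1" --pt "-0.17 0.14 0.38 0 0 0 1" --pt "-0.28 0.24 0.5 0 0 0 1" --pt "-0.4 0.34 0.58 0 0 0 1" --pt "-0.53 0.45 0.61 0 0 0 1" --pt "-0.66 0.56 0.62 0 0 0 1" --pt "-0.8 0.68 0.62 0 0 0 1"

```text
clock: 31.05
eef_pos: [563.6, -109.8, 232.4]
eef_rot: [3.141, -0.001, 0.194]
wrist_force: [1.5, -0.5, -2.0]
finger_gap: 27.3
finger_force: 30.0
```

jog_arm --pt "-0.13 0.11 0 0 0 0 1" --pt "-0.27 0.23 0 0 0 0 1" --pt "-0.42 0.35 0 0 0 0 1" --pt "-0.57 0.48 0 0 0 0 1" --pt "-0.72 0.6 0 0 0 0 1" --pt "-0.85 0.72 0 0 0 0 1" --pt "-0.95 0.8 0 0 0 0 1" --pt "-1 0.84 0 0 0 0 1"

```text
clock: 31.72
eef_pos: [443.2, -8.6, 232.1]
eef_rot: [3.142, -0.001, 0.194]
wrist_force: [1.1, -0.2, -2.3]
finger_gap: 27.7
finger_force: 30.0
```

jog_arm --pt "-0.013 0.011 0 0 0 0 1" --pt "-0.013 0.011 0 0 0 0 1" --pt "-0.013 0.011 0 0 0 0 1" --pt "-0.013 0.011 0 0 0 0 1"

```text
clock: 32.05
eef_pos: [443.4, -8.7, 231.1]
eef_rot: [-3.142, 0.0, 0.193]
wrist_force: [0.7, -0.3, -1.8]
finger_gap: 27.2
finger_force: 30.0
```

Run:
```python
from h import *
T=cam('top');S=cam('side')
s=manip.read_state();print(s['eef_pos'],s['eef_rot'],s['wrist_force'],s['moment'])
f=[T['frame'][182:282,264:364],S['frame'][85:185,240:340]]
cv2.imwrite('pics/g8.png',np.hstack([cv2.resize(x[:,:,::-1],(400,400),interpolation=2) for x in f]))
```

```text
[443.29891152  -8.69201319 231.04099347] [-3.14149977e+00  3.66569924e-04  1.93049981e-01] [ 0.53051499 -0.70444712 -2.89118726] [-0.03778148  0.14509378  0.02342984]
```

View pics/g8.png

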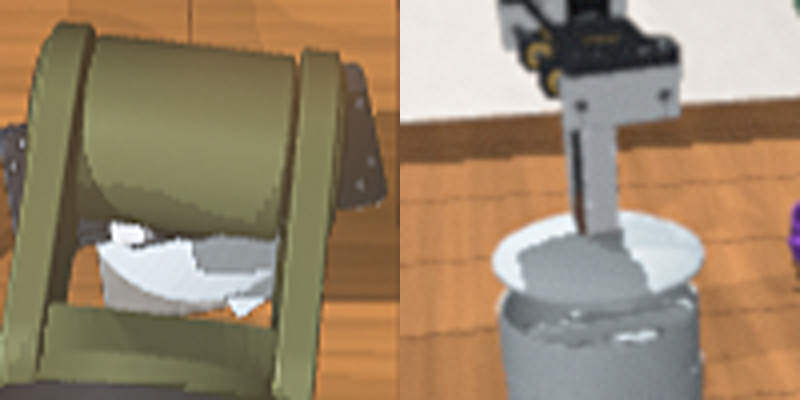

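The lid hangs level over the shallow tier. I'll lower it.

jog_arm --pt "0 0.002 -0.05 0 0 0 1" --pt "0 0.003 -0.1 0 0 0 1" --pt "0 0.003 -0.15 0 0 0 1" --pt "0 0.003 -0.19 0 0 0 1" --pt "0 0.003 -0.22 0 0 0 1" --pt "0 0.003 -0.235 0 0 0 1" --pt "0 0.003 -0.235 0 0 0 1" --pt "0 0.003 -0.235 0 0 0 1"

```text
clock: 32.82
eef_pos: [443.0, -8.0, 203.1]
eef_rot: [-3.142, -0.0, 0.194]
wrist_force: [0.6, -0.0, -3.5]
finger_gap: 27.4
finger_force: 30.0
```

jog_arm --pt "0 0 -0.004 0 0 0 1" --pt "0 0 -0.008 0 0 0 1" --pt "0 0 -0.012 0 0 0 1" --pt "0 0 -0.014 0 0 0 1" --pt "0 0 -0.014 0 0 0 1"

```text
clock: 33.23
eef_pos: [443.0, -8.0, 201.3]
eef_rot: [-3.142, 0.0, 0.194]
wrist_force: [-0.2, 0.1, -3.2]
finger_gap: 27.3
finger_force: 30.0
```

jog_arm --pt "0 0 -0.004 0 0 0 1" --pt "0 0 -0.008 0 0 0 1" --pt "0 0 -0.008 0 0 0 1" --pt "0 0 -0.008 0 0 0 1"

```text
clock: 33.57
eef_pos: [443.1, -8.0, 200.8]
eef_rot: [3.141, -0.001, 0.194]
wrist_force: [-2.7, 0.1, 4.6]
finger_gap: 27.3
finger_force: 30.0
```

Contact at the expected height. I'll release, lift clear and look.

jog_arm --pt "0 0 0 0 0 0 0.65" --pt "0 0 0 0 0 0 0.55" --pt "0 0 0 0 0 0 0.45" --pt "0 0 0 0 0 0 0.3" --pt "0 0 0 0 0 0 0.3" --pt "0 0 0 0 0 0 0.3" --pt "0 0 0 0 0 0 0.3" --pt "0 0 0 0 0 0 0.3"

```text
clock: 34.23
eef_pos: [443.0, -8.0, 200.3]
eef_rot: [-3.142, 0.0, 0.194]
wrist_force: [-1.0, -0.1, 0.5]
finger_gap: 66.1
finger_force: 0.0
```

jog_arm --pt "0 0 0.1 0 0 0 0.3" --pt "0 0 0.25 0 0 0 0.3" --pt "0 0 0.45 0 0 0 0.3" --pt "0 0 0.6 0 0 0 0.3" --pt "0 0 0.6 0 0 0 0.3"

```text
clock: 34.65
eef_pos: [444.0, -8.1, 275.7]
eef_rot: [3.14, -0.005, 0.194]
wrist_force: [0.6, 0.1, 0.8]
finger_gap: 65.9
finger_force: 0.0
```

jog_arm --pt "0 0.25 0 0 0 0 0.3" --pt "0 0.5 0 0 0 0 0.3" --pt "0 0.75 0 0 0 0 0.3" --pt "0 1 0 0 0 0 0.3" --pt "0 1 0 0 0 0 0.3"

```text
clock: 35.07
eef_pos: [442.5, 115.5, 271.4]
eef_rot: [-3.141, 0.001, 0.197]
wrist_force: [1.0, -0.5, 0.3]
finger_gap: 65.6
finger_force: 0.0
```

jog_arm --pt "0 0.25 0 0 0 0 0.3" --pt "0 0.5 0 0 0 0 0.3" --pt "0 0.75 0 0 0 0 0.3" --pt "0 1 0 0 0 0 0.3" --pt "0 1 0 0 0 0 0.3" --pt "0 1 0 0 0 0 0.3"

```text
clock: 35.57
eef_pos: [442.7, 232.5, 271.3]
eef_rot: [3.141, 0.002, 0.196]
wrist_force: [-0.5, -0.1, 0.3]
finger_gap: 65.8
finger_force: 0.0
```

Run:
```python
from h import *
T=cam('top');S=cam('side')
s=manip.read_state();print(s['eef_pos'],s['wrist_force'])
f=[T['frame'][172:292,254:374],S['frame'][90:220,230:360]]
cv2.imwrite('pics/g9.png',np.hstack([cv2.resize(x[:,:,::-1],(400,400),interpolation=2) for x in f]))
for z in (182,):
  for X in((443,-8,z),(443,-8,216),(443,-8,14)): print(X,((proj(T,X)-[254,172])*400/120).round(),((proj(S,X)-[230,90])*400/130).round()+[400,0])
```

```text
[442.98957774 231.2535018  271.8562661 ] [ 1.09409372 -0.04167907 -0.47516433]
(443, -8, 182) [195. 188.] [581. 205.]
(443, -8, 216) [194. 185.] [579. 168.]
(443, -8, 14) [197. 200.] [591. 371.]
```

View pics/g9.png

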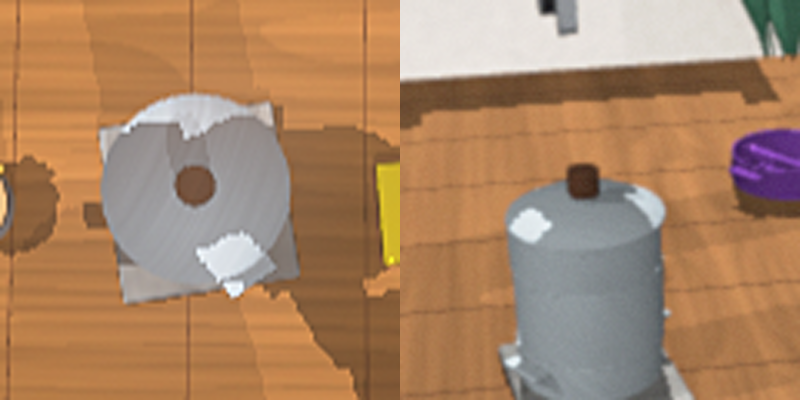

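The stack is straight and seated: the knob at (195,186) in the top panel and about (583,168) in the side panel matches the expected projections (194,185) and (579,168). Handing in.

```bash
python3 -c "
from cell import manip
print(manip.sign_off())"
```

```text
the job is handed in; nothing more can be done
None
```

The steamer is stacked on the middle of the trivet (pan, deep tier, shallow tier, lid), each piece set down at its expected seated height and released, the salt cellar, spatula and fork not touched, and the job handed in at about 36 s on the clock.

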